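# Move the charged battery pack from the charger to the tester

## Robot

A 6-joint arm with a two-finger parallel gripper is mounted at the origin on a cart in front of the work surface, level with it; the furniture and walls round the work are solid. World frame = base frame: x ahead of the robot, y to its left, z up, the work surface at z = 0. Lengths are in m, angles in rad, forces in N, time in s.
With the tool pointing down it reaches from about 0.375 to 0.9 m from the base axis. Payload 3.1 kg.
Tool frame: the origin (TCP) lies on the front face of the gripper's body, between the roots of the fingers; the fingertips stand 73 mm ahead of it and the grasp point (between the pads) lies 54 mm ahead of it (manip.tips_ahead is the distance from the TCP to the fingertips, in m); z points along the fingers, y is the line along which they close (so a half turn about z gives the same grasp; the last joint's range is limited). The gripper opens to 85 mm and grips with 20 to 120 N. Pads are 22 mm wide; open, the fingers measure 114 mm over their backs; the gripper's body (76 mm by 85 mm) begins 54 mm behind the grasp point. The pads swing forward as they close: fully open they stand 13 mm farther back than shut.
Start: joints at [-0.178, 0.527, 1.433, -0, 1.181, -0.178], TCP at [0.625, 0, 0.304] pointing down, gripper open.
Joint ranges: [-3.08, 3.08], [-0.75, 2.2], [0.22, 2.44], [-1.43, 4.57], [0, 2.65], [-2.85, 2.85]. Speed limits (rad/s): [2.79, 2.79, 3.14, 3.14, 3.14, 3.14].

## Interface

Orientations are given as a unit quaternion [x, y, z, w].
In Python, from station import sense, eyes, workorder, manip gives the robot as it stands.
- The arm moves only by the shell command python3 -m inch 'ROWS' [OPENING] [FORCE]. ROWS is JSON, a list of rows, each an object of numbers: "dx", "dy", "dz": the shift along the tool's x, y, z in cm; "wx", "wy", "wz": the turn, a rotation vector about the tool's x, y, z in degrees. In form: [{"dx": .., "dy": .., "dz": .., "wx": .., "wy": .., "wz": ..}, ...]. A call has 1 to 10 rows; each row shifts and turns the commanded pose from where the row before left it, along the tool's axes as they then stand; what a row does not reach is not made up. A row lasts 1/8 s, in which the tool goes at most 62.5 mm and 10.7 degrees, less where a joint would pass 70% of its speed; a pose out of reach is approached as far as the arm can. A call with a gripper value outside its range is refused whole. OPENING is the opening, from 0 (shut) to 1 (fully open), set as the call begins (- or left out, the last holds). The fingers move at their own pace and stop on an object; FORCE is the grip in N (left out, the last holds). Time passes only in rows, so rows that do not move let the fingers close. It gives the time, the measured TCP pose, the force, the opening and the grip force at its end, in the units of the state.
- sense(): the state, without advancing time (a new reading comes with each control period).
- eyes.snapshot(name): name is "scene" or "side" or "wrist"; returns the picture (384x512x3 uint8, red, green, blue); there is no depth.
- eyes.camera_params(name): a dict with "fx", "fy", "cx", "cy" (pixels), "D" ([k1, k2, p1, p2, k3] as OpenCV has them; the pictures are not rectified), "rvec" (rotation vector, rad) and "tvec" (3), from world to camera coordinates, as OpenCV has them. Camera axes: x right, y down, z forward; pixel columns grow to the right and rows downward; lengths in m; the calibration is good to about 2 mm. A picture is of the moment at which its call begins: read the wrist's pose just before it. camera_params takes no time and is no camera call; for the wrist camera it gives the pose at the moment of the call.
- workorder.sign_off(): hands the job in; it is judged then, once.
The state is a dict: "t": time; "q": joint angles; "qd": joint speeds; "tau": joint torques, N m; "tcp_pos": TCP position; "tool_rot": TCP orientation; "force": force on the tool from outside, world axes, zero at the start; "ft_torque": the same for the moment, N m; "finger_gap": opening from 0.0 (shut) to 1.0 (fully open); "gripper_force": force on a finger pad.
Only numpy, scipy, OpenCV 4.12 (cv2) and the standard library are available. Lean on these libraries where they do the work, as an engineer would, in place of code of your own. Each camera call takes 0.05 s, during which the arm holds its last target. There are 200 camera calls.

## Task

Squeeze in the orange snap tab of the black battery pack and, keeping it pressed, lift the pack out of the grey charger; then push it tab to the front into the battery well of the blue tester, feeling for the bottom, until it is fully home and its tab has snapped out under the catch, and let go. Work gently, feeling the forces: the thin tab and the charger's catch crack above 30 N and the stop at the bottom of the tester's well gives above 25 N, so never crush the tab, tear at the latch or ram the pack down. Leave the black and green specimens and the flat steel reference block where they stand.

Things in the scene. Friction and masses are not known exactly. Their poses are not given: they have to be found in the camera images.
- pack: black battery pack 40 mm (x) by 50 mm (y) by 110 mm tall, about 0.2 kg; origin at the centre of its underside, z up, -x is the front face with the orange snap tab, +x the back with a rubber grip. Fits a well with 1 mm to spare on each side; latches only front to front. Starts latched in the charger, sprung up against the lip, underside about 1.5 mm above the well floor; unlatched it pops up 5 mm
- pack_tab (a joint): how far the orange snap tab is pressed into the pack, m: 0 sprung fully out, 0.006 fully in. Its thumb pad (22 mm wide, from 65 to 95 mm above the pack's underside) stands 7 mm out of the front face: pad to back is 47 mm with the tab out, 41 mm fully in. Spring: 4 N when out, 8 N at 4 mm, 10 N fully in; the hook is clear of the lip at 4 mm. Cracks above 30 N
- snap_tab: the orange snap tab itself, riding in a groove of the pack's front; origin on the pack's origin when sprung out, axes as the pack's
- pack_hook (a point): tip of the hook low on the tab, moving with it: flat top 24 mm above the pack's underside, sloped below, 4 mm out of the front face when the tab is out. It catches under the lip of a well. If the pack is pushed down with the tab free, the slope works the tab in by itself (10 to 15 N) and it snaps out under the lip within 1.5 mm of the bottom
- pack_grip (a point): point midway between thumb pad and back, 80 mm above the pack's underside: where to pinch, one finger on the thumb pad, one on the back (fingers close along the pack's x). It lies 3.5 mm to the front of the pack's axis; with the tab squeezed fully in the midway point is 0.5 mm to the front. Axes as the pack's
- pack_top (a point): centre of the pack's flat top, 110 mm above its underside
- charger: grey charger fixed on the dark mat, on a black foot 84 by 96 mm; origin at the centre of its underside, front is -x, z up. A socket (well) 62 by 72 mm outside, 42 mm (x) by 52 mm (y) inside, 35 mm deep, floor 12 mm and rim 47 mm above its underside, mouth flared over its top 5 mm. Its front wall has a window under a catch lip. Turned and placed anew each time, left or right of the tester
- charger_seat (a point): centre of the charger's well floor, axes as the charger's; the underside of the lip is 25.5 mm above this floor
- charger_ejector (a joint): sprung brass plate in the charger's well floor: 0 = stands 6 mm proud, 0.006 = pressed level with the floor; it pushes the pack up with 3.6 N at 0 and 6 N at 0.006
- tester: blue portable tester fixed on the mat: at its front (-x) end a battery well 62 by 72 mm outside, 42 mm (x) by 52 mm (y) inside, rim 60 mm above the tester's underside, mouth flared over its top 5 mm; behind it (+x) a lower body 86 mm wide and 33 mm high with a green display and three grey keys, reaching 111 mm from the origin. Origin at its underside, under the centre of the well
- tester_mouth (a point): centre of the tester's well at rim height, axes as the tester's. Inside is a grey stop floor with a steel catch lip 25.5 mm above it and an ejector plate like the charger's (6 mm proud, 3.6 to 6 N). The stop is clamped anywhere from 36 to 48 mm below this point, differently each time and not measured: its bottom must be felt. A latched pack floats at most 1.5 mm above the stop
- well_base: black rubber plate in the very bottom of the tester (origin and axes as the tester's); it carries the stop with its catch and ejector, and so takes the push on the pack, which must stay under 25 N
- black_specimen: black mounted specimen disc, 25 mm across, 18 mm tall, bystander; origin under its centre
- green_specimen: green mounted specimen disc, 30 mm across, 15 mm tall, bystander; origin under its centre. Lies at the left of the mat; farther left, beyond y = 0.5, stands the tall fixed hardness tester of the room: keep the arm clear of it
- ref_block: flat steel reference block lying on the bench, 35 by 60 mm, 10 mm tall, bystander; origin under its centre
Not all that is in view belongs to the job. What is shaped like the pack but pink or purple is not meant.

How it is judged:
By the outcome, as a careful person would: the job done as asked, in the order asked, and still so for the second after the job is handed in, with the robot touching nothing.
It also fails if it takes over 64 s, if anything falls off the work surface, if the arm or the gripper's body presses on something with over 40 N, if the wrist force passes 120 N, or if a joint passes its speed limit or range.

## Working session

There is one attempt and no reset: what is moved stays moved. The work goes in short steps, Python scripts to look and compute and a shell command to move; the robot and the scene stay as the last step left them, time stands still between calls to the robot, and variables do not carry over. Pictures are saved under pics/ and viewed, at most 11 in all, crops included, and the job is handed in when it is done.

```bash
mkdir -p pics; ls
python3 - <<'E'
from station import sense, eyes, manip
import cv2
s=sense(); print(s)
for n in ("scene","side","wrist"):
    p=eyes.camera_params(n); print(n,p)
    cv2.imwrite(f"pics/{n}0.png",eyes.snapshot(n)[:,:,::-1])
E
```

```text
pics
{'t': 0.0, 'q': array([-1.78501770e-01,  5.28469807e-01,  1.43386654e+00, -1.30068351e-05,
        1.18138798e+00, -1.78503216e-01]), 'qd': array([-0.00076631,  0.00089195, -0.0020225 ,  0.00070178,  0.00110693,
        0.00054394]), 'tau': array([ 2.50220628e-04, -4.42344439e+01, -1.78024775e+01, -2.06930472e-04,
        8.36740597e-03,  2.24214921e-05]), 'tcp_pos': array([6.24458408e-01, 1.23332334e-04, 3.02942579e-01]), 'tool_rot': array([ 7.07104118e-01,  7.07108641e-01, -6.12809855e-04, -8.72074716e-04]), 'force': array([-0.24319825,  0.00939905,  0.00742245]), 'ft_torque': array([ 0.01064566,  0.0058882 , -0.02368697]), 'gripper_force': 0.0, 'finger_gap': 1.0010942263589016}
scene {'fx': 390.80140831820825, 'fy': 390.80140831820825, 'cx': 248.6009018222754, 'cy': 188.60978512715636, 'D': array([-0.04124814,  0.        ,  0.        ,  0.        ,  0.        ]), 'rvec': array([ 1.94786055, -0.6298877 ,  0.40677426]), 'tvec': array([-0.31364861,  0.26585575,  0.78810523])}
side {'fx': 421.18988403707095, 'fy': 421.18988403707095, 'cx': 257.34071694888473, 'cy': 189.9631741156776, 'D': array([-0.07679878,  0.        ,  0.        ,  0.        ,  0.        ]), 'rvec': array([ 0.70881844,  2.62654311, -1.14290207]), 'tvec': array([ 0.39231936, -0.20152387,  1.40382195])}
wrist {'fx': 336.19199135836885, 'fy': 336.19199135836885, 'cx': 254.91006617630742, 'cy': 187.91673559475052, 'D': array([-0.08746488,  0.        ,  0.        ,  0.        ,  0.        ]), 'rvec': array([-2.88068479e+00, -8.75700997e-04,  7.96308365e-04]), 'tvec': array([-0.62419473, -0.03275271,  0.37771685])}
```

View pics/scene0.png

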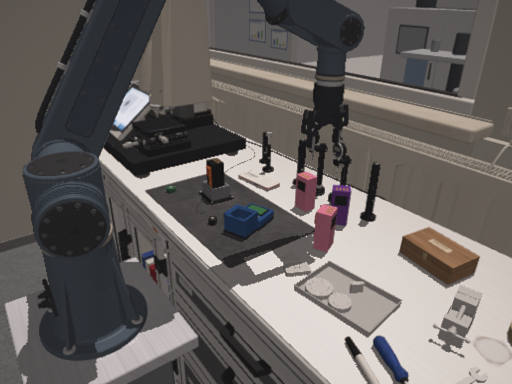

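View pics/side0.png

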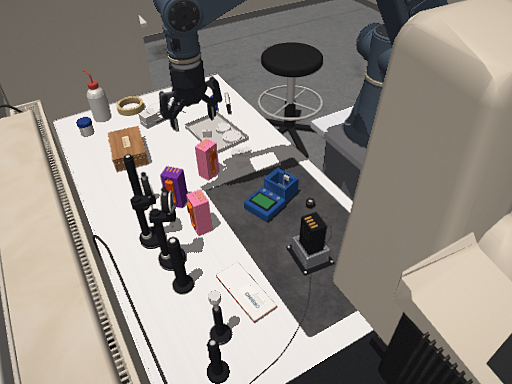

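View pics/wrist0.png

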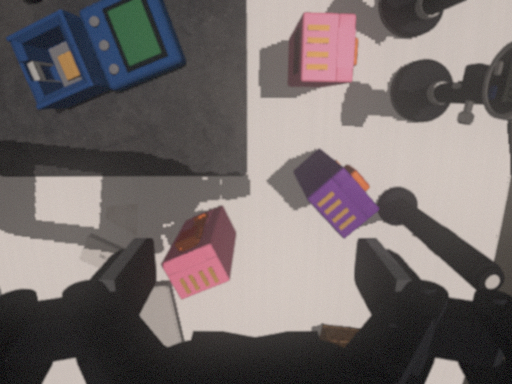

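The wrist view shows the tester's well at the upper left (about (55,60)) with its display at (135,30). In the scene view the charger and black pack are at about (216,180), orange tab facing left. The side view puts the pack top at (314,222). Pink and purple packs are decoys.

```bash
cat > h.py <<'E'
import numpy as np, cv2
from station import sense, eyes, manip
def ray(p,uv):
    K=np.array([[p['fx'],0,p['cx']],[0,p['fy'],p['cy']],[0,0,1]])
    u=cv2.undistortPoints(np.array([[uv]],float),K,p['D'])[0,0]
    R=cv2.Rodrigues(p['rvec'])[0]
    return -R.T@p['tvec'], R.T@np.array([u[0],u[1],1])
def onz(p,uv,z):
    c,d=ray(p,uv); return (c+d*(z-c[2])/d[2])
def proj(p,X):
    K=np.array([[p['fx'],0,p['cx']],[0,p['fy'],p['cy']],[0,0,1]])
    return cv2.projectPoints(np.array(X,float).reshape(-1,3),p['rvec'],p['tvec'],K,p['D'])[0][:,0]
E
python3 - <<'E'
from h import *
np.set_printoptions(precision=4,suppress=True)
p=eyes.camera_params("wrist"); print("cam",ray(p,(0,0))[0])
for uv in [(12,40),(62,12),(105,93),(42,108)]: print("well corner",onz(p,uv,.06))
for uv in [(105,3),(145,-5),(165,55),(122,68)]: print("disp",onz(p,uv,.033))
q=eyes.camera_params("side"); s=eyes.camera_params("scene")
print("packtop side",onz(q,(314,221),.1235), "scene",onz(s,(215,162),.1235))
for uv in [(288,244),(323,233),(333,262),(301,273)]: print("foot side",onz(q,uv,.006))
for f,n in (("side0","side"),("scene0","scene")):
    im=cv2.imread(f"pics/{f}.png")
    c=im[195:285,270:350] if n=="side" else im[145:245,160:285]
    c=cv2.resize(c,None,fx=4.5,fy=4.5,interpolation=cv2.INTER_CUBIC); print(c.shape)
    cv2.imwrite(f"pics/{f}c.png",c)
E
```

```text
cam [0.6244 0.0661 0.3731]
well corner [0.4001 0.1237 0.06  ]
well corner [0.4521 0.1449 0.06  ]
well corner [0.4867 0.0726 0.06  ]
well corner [0.423  0.0606 0.06  ]
disp [0.4814 0.1577 0.033 ]
disp [0.5207 0.1633 0.033 ]
disp [0.5375 0.108  0.033 ]
disp [0.4941 0.0968 0.033 ]
packtop side [0.4887 0.3226 0.1235] scene [0.4914 0.3217 0.1235]
foot side [0.5187 0.2693 0.006 ]
foot side [0.4226 0.2845 0.006 ]
foot side [0.4563 0.371  0.006 ]
foot side [0.5399 0.3583 0.006 ]
(405, 360, 3)
(450, 562, 3)
```

```bash
python3 -m inch '[{"dx":2,"dy":-1.4,"dz":-0.3},{"dx":4,"dy":-2.5,"dz":-0.5},{"dx":4,"dy":-2.5,"dz":-0.5},{"dx":4,"dy":-2.5,"dz":-0.5},{"dx":4,"dy":-2.5,"dz":-0.5},{"dx":4,"dy":-2.5,"dz":-0.5},{"dx":2,"dy":-1.5,"dz":-0.2},{},{},{}]'
python3 - <<'E'
from h import *
import pickle
p=eyes.camera_params("wrist"); im=eyes.snapshot("wrist"); pickle.dump(p,open("w1.pkl","wb"))
cv2.imwrite("pics/w1raw.png",im[:,:,::-1]); cv2.imwrite("pics/w1.png",cv2.resize(im,(800,600),interpolation=cv2.INTER_CUBIC)[:,:,::-1])
E
```

```text
invalid input at $[0]: expected keys dx, dy, dz, wx, wy, wz
```

```bash
python3 -m inch '[{"dx":2,"dy":-1.4,"dz":-0.3,"wx":0,"wy":0,"wz":0},{"dx":4,"dy":-2.5,"dz":-0.5,"wx":0,"wy":0,"wz":0},{"dx":4,"dy":-2.5,"dz":-0.5,"wx":0,"wy":0,"wz":0},{"dx":4,"dy":-2.5,"dz":-0.5,"wx":0,"wy":0,"wz":0},{"dx":4,"dy":-2.5,"dz":-0.5,"wx":0,"wy":0,"wz":0},{"dx":4,"dy":-2.5,"dz":-0.5,"wx":0,"wy":0,"wz":0},{"dx":2,"dy":-1.5,"dz":-0.2,"wx":0,"wy":0,"wz":0},{"dx":0,"dy":0,"dz":0,"wx":0,"wy":0,"wz":0},{"dx":0,"dy":0,"dz":0,"wx":0,"wy":0,"wz":0}]'
python3 - <<'E'
from h import *
import pickle
p=eyes.camera_params("wrist"); im=eyes.snapshot("wrist"); pickle.dump(p,open("w1.pkl","wb"))
cv2.imwrite("pics/w1raw.png",im[:,:,::-1]); cv2.imwrite("pics/w1.png",cv2.resize(im,(800,600),interpolation=cv2.INTER_CUBIC)[:,:,::-1])
E
```

```text
t: 1.27
tcp_pos: [0.4707, 0.2401, 0.334]
tool_rot: [0.707, 0.707, 0.0, 0.0]
force: [0.9, -0.2, -0.6]
finger_gap: 1.0
gripper_force: 0.0
```

View pics/w1.png

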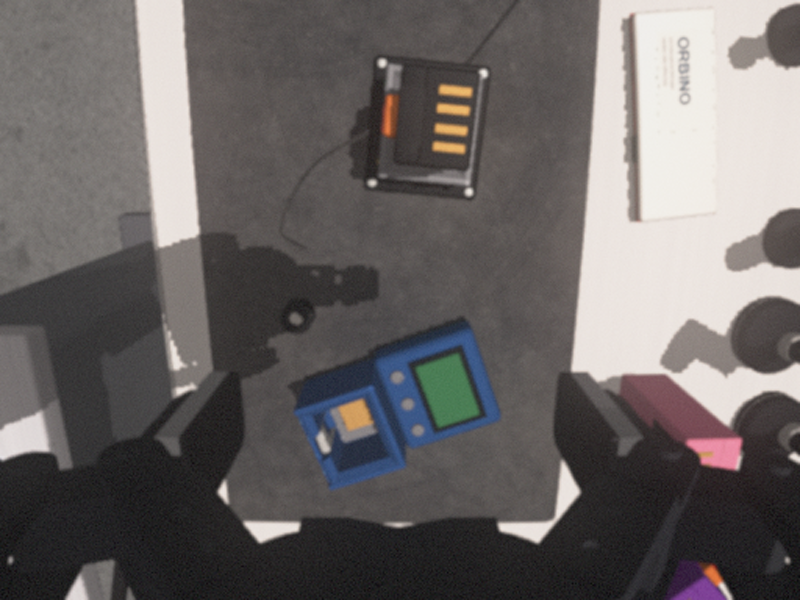

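The wrist view shows the charger foot with its four white screws at (382,62), (484,73), (470,191) and (372,183) in the 800 px picture. The orange tab is on the left (-x) side. The tester's well rim corners are at (297,411), (373,389), (405,467) and (331,487), with the green display to its right.

Run:
```python
from h import *
import pickle
np.set_printoptions(precision=4,suppress=True)
p=pickle.load(open("w1.pkl","rb")); im=cv2.imread("pics/w1raw.png"); k=.64
g=cv2.cvtColor(im,cv2.COLOR_BGR2GRAY).astype(float)
S=[]
for u,v in [(382,62),(484,73),(470,191),(372,183)]:
    u*=k;v*=k; x0,y0=int(u)-5,int(v)-5; w=np.clip(g[y0:y0+11,x0:x0+11]-110,0,None); yy,xx=np.mgrid[y0:y0+11,x0:x0+11]
    S.append(onz(p,((w*xx).sum()/w.sum(),(w*yy).sum()/w.sum()),.006))
S=np.array(S); print("screws\n",S,"centre",S.mean(0))
print("sides",np.linalg.norm(np.roll(S,-1,0)-S,axis=1))
def yaw(d): return np.degrees(np.arctan2(d[1],d[0]))
ex=S[1]+S[2]-S[0]-S[3]; ey=S[0]+S[1]-S[2]-S[3]
print("charger yaw",yaw(ex),yaw(ey)-90)
# pack contacts (yellow) on top
hsv=cv2.cvtColor(im,cv2.COLOR_BGR2HSV)
T=np.array([onz(p,(u*k,v*k),.06) for u,v in [(297,411),(373,389),(405,467),(331,487)]])
print("rim\n",T,"c",T.mean(0),"sides",np.linalg.norm(np.roll(T,-1,0)-T,axis=1))
ex=T[1]+T[2]-T[0]-T[3]; ey=T[0]+T[1]-T[2]-T[3]; print("rim yaw",yaw(ex),yaw(ey)-90)
m=cv2.inRange(hsv,(45,80,40),(85,255,255)); c=max(cv2.findContours(m,0,1)[0],key=cv2.contourArea)
P=np.array([onz(p,q[0],.033)[:2] for q in c]); r=cv2.minAreaRect((P*1000).astype(np.float32)); print("display",r)
# back-projected predictions of rim for blue body
B=np.array([onz(p,(u*k,v*k),.033) for u,v in [(376,357),(467,321),(499,417),(405,446)]]); print("body\n",B)
ex=B[1]+B[2]-B[0]-B[3]; ey=B[0]+B[1]-B[2]-B[3]; print("body yaw",yaw(ex),yaw(ey)-90, "back edge mid",(B[1]+B[2])/2)
```

```text
screws
 [[0.4594 0.37   0.006 ]
 [0.5316 0.3635 0.006 ]
 [0.5232 0.2799 0.006 ]
 [0.4512 0.2854 0.006 ]] centre [0.4913 0.3247 0.006 ]
sides [0.0725 0.084  0.0722 0.085 ]
charger yaw -4.777183596745658 -5.685298851478251
rim
 [[0.3975 0.1257 0.06  ]
 [0.453  0.1434 0.06  ]
 [0.4762 0.0791 0.06  ]
 [0.4198 0.0612 0.06  ]] c [0.4367 0.1024 0.06  ] sides [0.0583 0.0684 0.0592 0.0682]
rim yaw 17.70522787438283 19.46033735866331
display ((508.9654235839844, 129.63082885742188), (35.87188720703125, 55.9599494934082), 20.394092559814453)
body
 [[0.4543 0.1572 0.033 ]
 [0.5221 0.1858 0.033 ]
 [0.5505 0.1063 0.033 ]
 [0.4766 0.0808 0.033 ]]
body yaw 20.91800074942396 17.998255091618844 back edge mid [0.5363 0.1461 0.033 ]
```

Both estimates match the given sizes: the screws span 72 x 84.5 mm and the charger yaw is about -5.3°. The tester yaw is about 19.5°. I'll hover over the pack and look from close by.

```bash
python3 -m inch '[{"dx":1.5,"dy":0.4,"dz":1.5,"wx":0,"wy":0,"wz":0},{"dx":2.8,"dy":0.6,"dz":3,"wx":0,"wy":0,"wz":0},{"dx":2.7,"dy":0.6,"dz":3,"wx":0,"wy":0,"wz":0},{"dx":1.46,"dy":0.4,"dz":1.9,"wx":0,"wy":0,"wz":0},{"dx":0,"dy":0,"dz":0,"wx":0,"wy":0,"wz":5.3},{"dx":0,"dy":0,"dz":0,"wx":0,"wy":0,"wz":0},{"dx":0,"dy":0,"dz":0,"wx":0,"wy":0,"wz":0},{"dx":0,"dy":0,"dz":0,"wx":0,"wy":0,"wz":0}]'
python3 - <<'E'
from h import *
import pickle
p=eyes.camera_params("wrist"); im=eyes.snapshot("wrist"); s=sense(); pickle.dump((p,s),open("w2.pkl","wb"))
print(s['tcp_pos'],s['tool_rot'],s['force'])
cv2.imwrite("pics/w2raw.png",im[:,:,::-1]); cv2.imwrite("pics/w2.png",cv2.resize(im,(800,600),interpolation=cv2.INTER_CUBIC)[:,:,::-1])
E
```

```text
t: 2.33
tcp_pos: [0.4912, 0.3245, 0.24]
tool_rot: [0.739, 0.674, 0.0, 0.0]
force: [-0.1, -0.6, 0.4]
finger_gap: 0.999
gripper_force: 0.0
[0.49118308 0.32447578 0.24013894] [7.39055210e-01 6.73644798e-01 2.80067343e-04 6.60795379e-05] [-0.31472663  0.65524559  0.59812803]
```

View pics/w2.png

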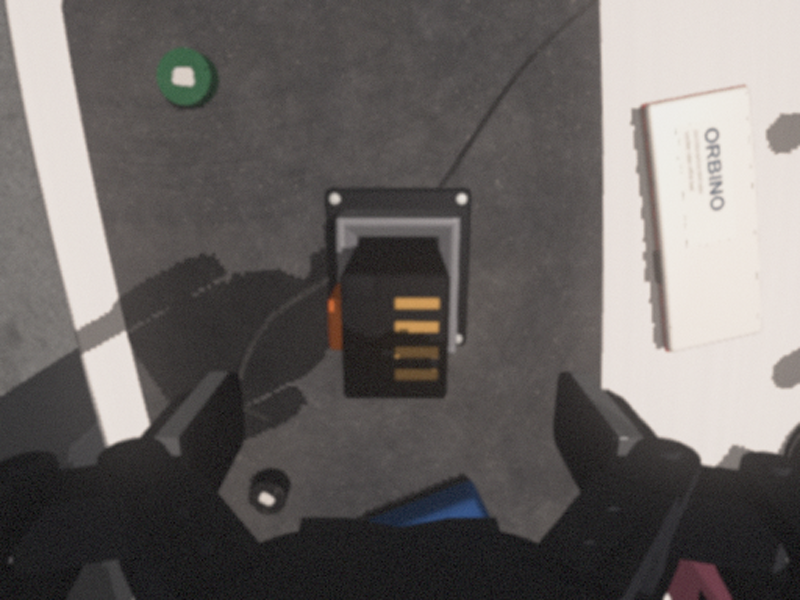

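The close view shows the pack's top squarely aligned, corners at (343,276), (447,275), (447,397) and (344,397), with the orange tab on its left at (335,320).

Run:
```python
from h import *
import pickle
np.set_printoptions(precision=4,suppress=True)
p,s=pickle.load(open("w2.pkl","rb"))
P=np.array([onz(p,(u*.64,v*.64),.1235) for u,v in [(343,276),(447,275),(447,397),(344,397)]])
print(P,P.mean(0),np.linalg.norm(np.roll(P,-1,0)-P,axis=1))
S=np.array([onz(p,(u*.64,v*.64),.006) for u,v in [(334,199),(461.5,199)]]); print("screws",S,"mid",S.mean(0))
e=np.array([np.cos(np.radians(-5.3)),np.sin(np.radians(-5.3))])
print("screw-based centre",S.mean(0)[:2]-.042*np.array([-e[1],e[0]]))
for n in ("P",): print("offset of pack centre from tcp along tool y, mm", ((P.mean(0)-s['tcp_pos'])[:2]@e)*1000, "along tool x",((P.mean(0)-s['tcp_pos'])[:2]@[-e[1],e[0]])*1000)
```

```text
[[0.4733 0.3491 0.1235]
 [0.511  0.346  0.1235]
 [0.5078 0.2973 0.1235]
 [0.4678 0.301  0.1235]] [0.49   0.3234 0.1235] [0.0379 0.0487 0.0401 0.0483]
screws [[0.4585 0.3687 0.006 ]
 [0.5313 0.362  0.006 ]] mid [0.4949 0.3653 0.006 ]
screw-based centre [0.491  0.3235]
offset of pack centre from tcp along tool y, mm -1.0992191843283874 along tool x -1.2248253623831804
```

```bash
python3 -m inch '[{"dx":-0.1,"dy":-0.08,"dz":1.5,"wx":0,"wy":0,"wz":0},{"dx":0,"dy":0,"dz":2.5,"wx":0,"wy":0,"wz":0},{"dx":0,"dy":0,"dz":2.5,"wx":0,"wy":0,"wz":0},{"dx":0,"dy":0,"dz":1.9,"wx":0,"wy":0,"wz":0},{"dx":0,"dy":0,"dz":1,"wx":0,"wy":0,"wz":0},{"dx":0,"dy":0,"dz":0,"wx":0,"wy":0,"wz":0}]' && python3 -m inch '[{"dx":0,"dy":0,"dz":0,"wx":0,"wy":0,"wz":0},{"dx":0,"dy":0,"dz":0,"wx":0,"wy":0,"wz":0},{"dx":0,"dy":0,"dz":0,"wx":0,"wy":0,"wz":0}]' 0.67 20
```

```text
t: 3.12
tcp_pos: [0.4896, 0.3235, 0.145]
tool_rot: [0.739, 0.674, -0.001, -0.0]
force: [-0.1, -0.3, 0.3]
finger_gap: 0.997
gripper_force: 0.0
t: 3.5
tcp_pos: [0.4904, 0.3238, 0.1466]
tool_rot: [0.739, 0.674, 0.001, 0.0]
force: [-0.2, 0.3, 0.2]
finger_gap: 0.669
gripper_force: 0.0
```

Run:
```python
from h import *
print(sense()['force'],sense()['tcp_pos'],sense()['tool_rot'])
im=eyes.snapshot("wrist"); cv2.imwrite("pics/w3.png",cv2.resize(im[100:340,100:420],(800,600),interpolation=cv2.INTER_CUBIC)[:,:,::-1])
```

```text
[-0.22660679  0.34439304  0.17638102] [0.49035966 0.32384388 0.14655867] [7.39010718e-01 6.73693367e-01 5.97200674e-04 2.22823305e-04]
```

View pics/w3.png

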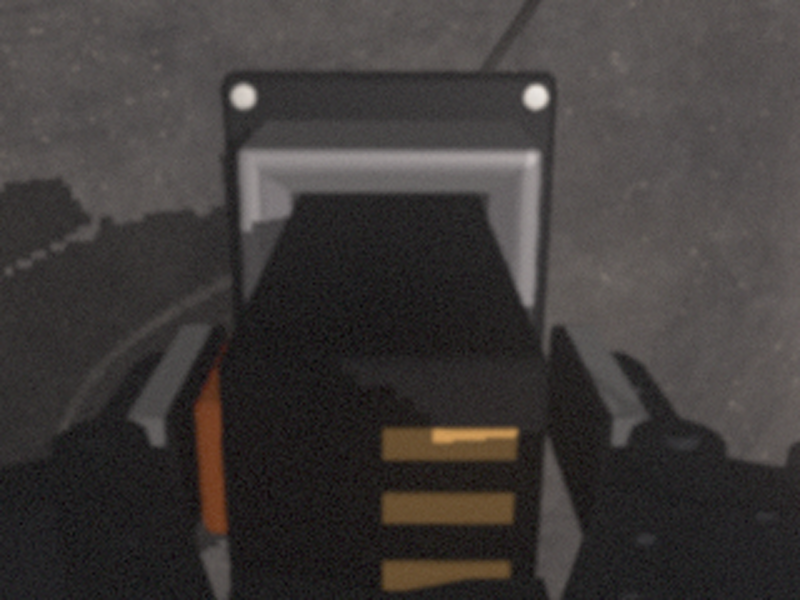

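The view shows the pack centred between the fingers, with the front finger next to the orange tab at (212,440). I'll close in small steps and watch the forces.

```bash
Z='{"dx":0,"dy":0,"dz":0,"wx":0,"wy":0,"wz":0}'; python3 -m inch '[{"dx":0,"dy":0,"dz":0,"wx":0,"wy":0,"wz":0},{"dx":0,"dy":0,"dz":0,"wx":0,"wy":0,"wz":0}]' 0.58 20; python3 -m inch '[{"dx":0,"dy":0,"dz":0,"wx":0,"wy":0,"wz":0},{"dx":0,"dy":0,"dz":0,"wx":0,"wy":0,"wz":0}]' 0.53; python3 -m inch '[{"dx":0,"dy":0,"dz":0,"wx":0,"wy":0,"wz":0},{"dx":0,"dy":0,"dz":0,"wx":0,"wy":0,"wz":0}]' 0.5
```

```text
t: 3.8
tcp_pos: [0.4895, 0.3237, 0.146]
tool_rot: [0.739, 0.674, -0.0, -0.0]
force: [-2.5, 0.8, 1.8]
finger_gap: 0.578
gripper_force: 0.9
t: 4.05
tcp_pos: [0.49, 0.3237, 0.1461]
tool_rot: [0.739, 0.674, -0.0, -0.0]
force: [-2.1, -0.3, 2.7]
finger_gap: 0.531
gripper_force: 5.2
t: 4.3
tcp_pos: [0.4907, 0.3237, 0.1462]
tool_rot: [0.739, 0.674, 0.001, 0.0]
force: [0.2, -0.8, 4.7]
finger_gap: 0.506
gripper_force: 8.0
```

```bash
python3 -m inch '[{"dx":0,"dy":0,"dz":0,"wx":0,"wy":0,"wz":0},{"dx":0,"dy":0,"dz":0,"wx":0,"wy":0,"wz":0}]' 0.47 20;python3 -m inch '[{"dx":0,"dy":0,"dz":0,"wx":0,"wy":0,"wz":0},{"dx":0,"dy":0,"dz":0,"wx":0,"wy":0,"wz":0},{"dx":0,"dy":0,"dz":0,"wx":0,"wy":0,"wz":0}]' 0.44 20
```

```text
t: 4.55
tcp_pos: [0.4909, 0.3237, 0.1463]
tool_rot: [0.739, 0.674, 0.001, 0.001]
force: [0.0, -1.2, 4.4]
finger_gap: 0.475
gripper_force: 13.2
t: 4.92
tcp_pos: [0.4909, 0.3237, 0.1464]
tool_rot: [0.739, 0.674, 0.001, 0.001]
force: [2.1, -1.5, 5.5]
finger_gap: 0.471
gripper_force: 20.4
```

```bash
python3 -m inch '[{"dx":0,"dy":0,"dz":-0.15,"wx":0,"wy":0,"wz":0},{"dx":0,"dy":0,"dz":-0.15,"wx":0,"wy":0,"wz":0},{"dx":0,"dy":0,"dz":-0.2,"wx":0,"wy":0,"wz":0},{"dx":0,"dy":0,"dz":0,"wx":0,"wy":0,"wz":0}]'
```

```text
t: 5.42
tcp_pos: [0.4902, 0.3239, 0.1509]
tool_rot: [0.739, 0.674, 0.0, -0.0]
force: [2.6, 0.2, 1.7]
finger_gap: 0.469
gripper_force: 20.3
```

```bash
python3 -m inch '[{"dx":0,"dy":0,"dz":-0.5,"wx":0,"wy":0,"wz":0},{"dx":0,"dy":0,"dz":-0.8,"wx":0,"wy":0,"wz":0},{"dx":0,"dy":0,"dz":-1,"wx":0,"wy":0,"wz":0},{"dx":0,"dy":0,"dz":-1.2,"wx":0,"wy":0,"wz":0},{"dx":0,"dy":0,"dz":-1.5,"wx":0,"wy":0,"wz":0},{"dx":0,"dy":0,"dz":-2,"wx":0,"wy":0,"wz":0},{"dx":0,"dy":0,"dz":-2,"wx":0,"wy":0,"wz":0},{"dx":0,"dy":0,"dz":-1,"wx":0,"wy":0,"wz":0},{"dx":0,"dy":0,"dz":0,"wx":0,"wy":0,"wz":0}]'
python3 - <<'E'
from h import *
import pickle
s=sense(); print(s['force'],s['tcp_pos'])
d={}
for n in("side","wrist","scene"):
    p=eyes.camera_params(n); im=eyes.snapshot(n); cv2.imwrite(f"pics/l_{n}.png",im[:,:,::-1]); d[n]=p
d['s']=s; pickle.dump(d,open("l.pkl","wb"))
a=cv2.imread("pics/l_side.png")[150:300,220:370]; b=cv2.imread("pics/l_wrist.png")
cv2.imwrite("pics/l.png",np.hstack([cv2.resize(a,(384,384),interpolation=cv2.INTER_CUBIC),b[:,60:460]]))
E
```

```text
t: 6.55
tcp_pos: [0.4899, 0.3238, 0.2519]
tool_rot: [0.739, 0.674, 0.001, 0.0]
force: [0.2, -0.1, -2.9]
finger_gap: 0.472
gripper_force: 21.0
[ 0.20924455 -0.13039088 -2.90328911] [0.48989927 0.32383799 0.25188468]
```

View pics/l.png

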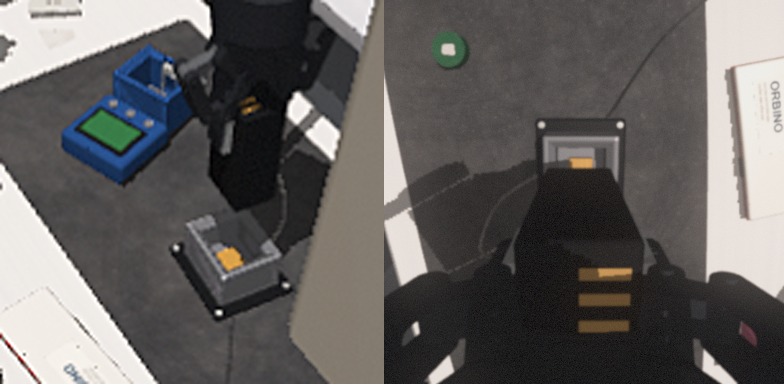

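The pack is out and hanging straight, with the charger's well empty at (580,160) in the right half. Next I go beside the tester, turned to its yaw, for a close look at its rim.

```bash
python3 -m inch '[{"dx":-2,"dy":0,"dz":0,"wx":0,"wy":0,"wz":0},{"dx":-4,"dy":0.1,"dz":0,"wx":0,"wy":0,"wz":0},{"dx":-5,"dy":0,"dz":0,"wx":0,"wy":0,"wz":0},{"dx":-5,"dy":0,"dz":0,"wx":0,"wy":0,"wz":0},{"dx":-5,"dy":0,"dz":0,"wx":0,"wy":0,"wz":0},{"dx":-4.8,"dy":0,"dz":0,"wx":0,"wy":0,"wz":0},{"dx":-4,"dy":0,"dz":0,"wx":0,"wy":0,"wz":0},{"dx":0,"dy":0,"dz":0,"wx":0,"wy":0,"wz":-8},{"dx":0,"dy":0,"dz":0,"wx":0,"wy":0,"wz":-9},{"dx":0,"dy":0,"dz":0,"wx":0,"wy":0,"wz":-8}]'; python3 -m inch '[{"dx":0,"dy":0,"dz":0,"wx":0,"wy":0,"wz":0},{"dx":0,"dy":0,"dz":0,"wx":0,"wy":0,"wz":0},{"dx":0,"dy":0,"dz":0,"wx":0,"wy":0,"wz":0}]'
python3 - <<'E'
from h import *
import pickle
s=sense(); p=eyes.camera_params("wrist"); im=eyes.snapshot("wrist"); pickle.dump((p,s),open("w4.pkl","wb"))
print(s['tcp_pos'],s['tool_rot'],s['force'])
cv2.imwrite("pics/w4raw.png",im[:,:,::-1]); cv2.imwrite("pics/w4.png",cv2.resize(im[0:240,96:416],(800,600),interpolation=cv2.INTER_CUBIC)[:,:,::-1])
E
```

```text
t: 7.95
tcp_pos: [0.4625, 0.0258, 0.2505]
tool_rot: [0.574, 0.819, -0.001, -0.001]
force: [1.0, 0.8, -2.0]
finger_gap: 0.465
gripper_force: 20.9
t: 8.32
tcp_pos: [0.4634, 0.0268, 0.2508]
tool_rot: [0.576, 0.817, -0.0, -0.0]
force: [-0.7, 0.4, -2.7]
finger_gap: 0.469
gripper_force: 20.9
[0.46339409 0.02677201 0.25083969] [ 5.76179661e-01  8.17323054e-01 -9.57723349e-05 -1.18764962e-04] [-0.73003156  0.40507663 -2.66635923]
```

View pics/w4.png

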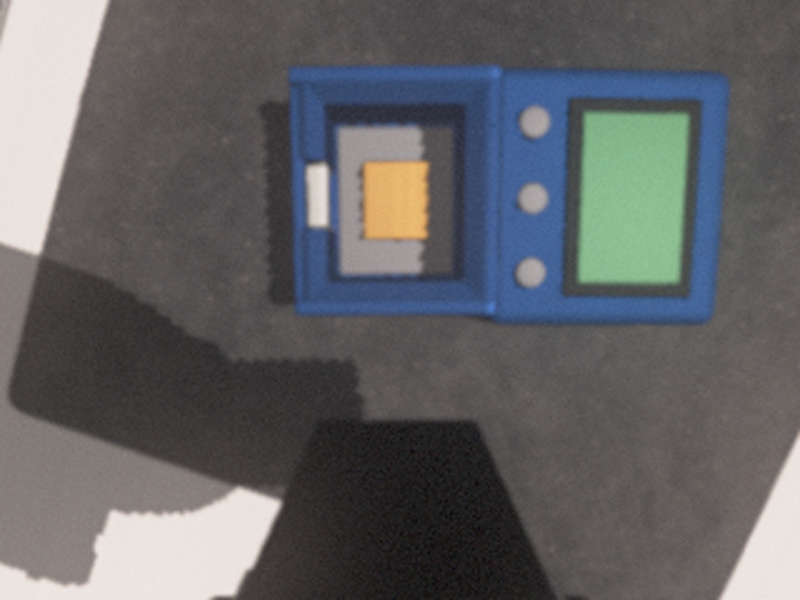

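The tester is square to the tool: rim corners at (291,68), (499,67), (496,314) and (297,314) in the crop, white catch on the left (front), as needed. The held pack's lower far edge runs from (320,422) to (477,422).

Run:
```python
from h import *
import pickle
from scipy.spatial.transform import Rotation as R
np.set_printoptions(precision=2,suppress=True)
p,s=pickle.load(open("w4.pkl","rb")); M=R.from_quat(s['tool_rot']).as_matrix()
def tool(crop,z): return np.array([M.T@(onz(p,(u/2.5+96,v/2.5),z)-s['tcp_pos'])*1000 for u,v in crop])
T=tool([(291,68),(499,67),(496,314),(297,314)],.06); print("rim",T,"c",T.mean(0))
D=tool([(566,100),(698,100),(689,297),(562,295)],.033); print("display frame",D,D.mean(0))
E=tool([(731,75),(713,322),(499,70),(497,320)],.033); print("body",E)
u=s['tcp_pos'][2]-.1328
print("pack bottom edge",tool([(319,422),(477,422)],u),"underside",u)
x=M[:,1]; print("tool y yaw",np.degrees(np.arctan2(x[1],x[0])))
```

```text
rim [[117.04 -30.53 190.86]
 [117.35  29.89 190.84]
 [ 45.79  30.72 190.83]
 [ 45.76 -30.43 190.85]] c [ 81.49  -0.09 190.85]
display frame [[112.79  54.94 217.83]
 [113.79  98.41 217.82]
 [ 49.98  99.86 217.81]
 [ 50.19  56.12 217.83]] [ 81.69  77.33 217.82]
body [[121.96 108.94 217.82]
 [ 41.61 108.97 217.81]
 [121.74  33.01 217.84]
 [ 41.67  34.3  217.83]]
pack bottom edge [[ 23.94 -18.98 132.81]
 [ 23.95  19.93 132.8 ]] underside 0.11803968800387496
tool y yaw 19.635426718706796
```

```bash
python3 -m inch '[{"dx":2,"dy":-0.06,"dz":0,"wx":0,"wy":0,"wz":0},{"dx":3,"dy":0,"dz":0,"wx":0,"wy":0,"wz":0},{"dx":2.25,"dy":0,"dz":0.8,"wx":0,"wy":0,"wz":0},{"dx":1,"dy":0,"dz":1.2,"wx":0,"wy":0,"wz":0},{"dx":0,"dy":0,"dz":1.5,"wx":0,"wy":0,"wz":0},{"dx":0,"dy":0,"dz":1,"wx":0,"wy":0,"wz":0},{"dx":0,"dy":0,"dz":0.5,"wx":0,"wy":0,"wz":0},{"dx":0,"dy":0,"dz":0,"wx":0,"wy":0,"wz":0},{"dx":0,"dy":0,"dz":0,"wx":0,"wy":0,"wz":0}]'
python3 - <<'E'
from h import *
import pickle
s=sense(); p=eyes.camera_params("wrist"); im=eyes.snapshot("wrist"); pickle.dump((p,s),open("w5.pkl","wb"))
print(s['tcp_pos'],s['tool_rot'],s['force'])
cv2.imwrite("pics/w5raw.png",im[:,:,::-1]); cv2.imwrite("pics/w5.png",cv2.resize(im[100:340,96:416],(800,600),interpolation=cv2.INTER_CUBIC)[:,:,::-1])
E
```

```text
t: 9.5
tcp_pos: [0.4355, 0.1042, 0.2012]
tool_rot: [0.576, 0.818, 0.0, 0.0]
force: [1.0, -0.2, -2.5]
finger_gap: 0.469
gripper_force: 20.9
[0.43553336 0.10419367 0.20116959] [5.75871194e-01 8.17540338e-01 2.25763690e-04 3.35875326e-04] [ 1.03910235 -0.20975209 -2.51523693]
```

View pics/w5.png

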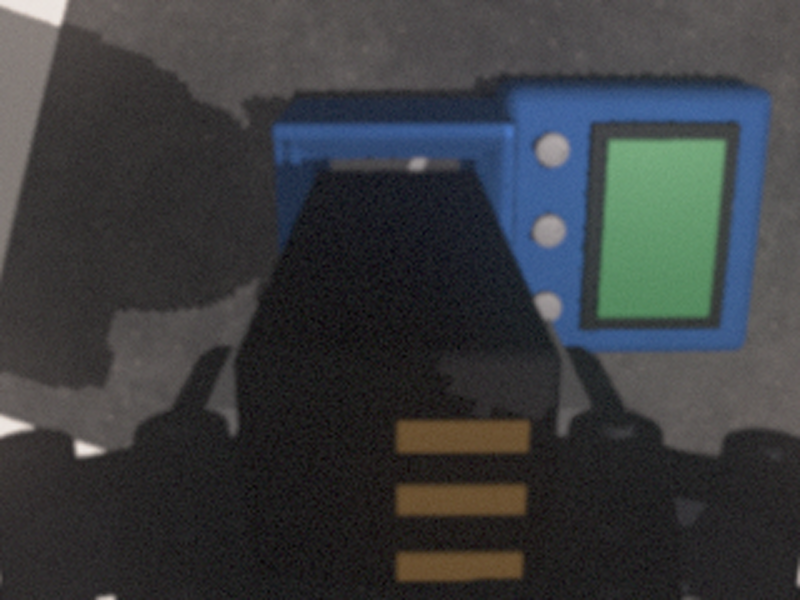

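The pack is centred over the well: rim far edge from (275,126) to (513,125), pack's lower edge from (315,170) to (475,170).

Run:
```python
from h import *
import pickle
from scipy.spatial.transform import Rotation as R
np.set_printoptions(precision=2,suppress=True)
p,s=pickle.load(open("w5.pkl","rb")); M=R.from_quat(s['tool_rot']).as_matrix()
def tool(crop,z): return np.array([M.T@(onz(p,(u/2.5+96,v/2.5+100),z)-s['tcp_pos'])*1000 for u,v in crop])
print(tool([(275,126),(513,125)],.06)); print(tool([(315,170),(475,170)],s['tcp_pos'][2]-.1328))
```

```text
[[ 34.1  -30.65 141.14]
 [ 34.36  29.59 141.18]]
[[ 24.44 -19.95 132.78]
 [ 24.44  19.42 132.81]]
```

```bash
python3 -m inch '[{"dx":0,"dy":0,"dz":0.3,"wx":0,"wy":0,"wz":0},{"dx":0,"dy":0,"dz":0.4,"wx":0,"wy":0,"wz":0},{"dx":0,"dy":0,"dz":0.3,"wx":0,"wy":0,"wz":0},{"dx":0,"dy":0,"dz":0.2,"wx":0,"wy":0,"wz":0},{"dx":0,"dy":0,"dz":0,"wx":0,"wy":0,"wz":0}]'
```

```text
t: 10.18
tcp_pos: [0.4353, 0.1043, 0.1888]
tool_rot: [0.576, 0.818, -0.0, 0.0]
force: [0.1, -0.7, -3.3]
finger_gap: 0.467
gripper_force: 21.2
```

```bash
python3 -m inch '[{"dx":0,"dy":0,"dz":0.15,"wx":0,"wy":0,"wz":0},{"dx":0,"dy":0,"dz":0.15,"wx":0,"wy":0,"wz":0},{"dx":0,"dy":0,"dz":0,"wx":0,"wy":0,"wz":0}]'; python3 -c "
from station import sense;s=sense();print(s['force'],s['ft_torque'])"
```

```text
t: 10.55
tcp_pos: [0.4354, 0.1043, 0.1858]
tool_rot: [0.576, 0.818, 0.0, 0.0]
force: [1.3, -1.2, -3.6]
finger_gap: 0.471
gripper_force: 21.2
[ 1.26906125 -1.18010973 -3.5917203 ] [-0.23265259 -0.18397436 -0.03404751]
```

```bash
python3 -m inch '[{"dx":0,"dy":0,"dz":0.2,"wx":0,"wy":0,"wz":0},{"dx":0,"dy":0,"dz":0.2,"wx":0,"wy":0,"wz":0},{"dx":0,"dy":0,"dz":0,"wx":0,"wy":0,"wz":0}]'; python3 -m inch '[{"dx":0,"dy":0,"dz":0.3,"wx":0,"wy":0,"wz":0},{"dx":0,"dy":0,"dz":0.3,"wx":0,"wy":0,"wz":0},{"dx":0,"dy":0,"dz":0,"wx":0,"wy":0,"wz":0}]';  python3 -c "
from station import sense;s=sense();print(s['force'],s['ft_torque'])"
```

```text
t: 10.92
tcp_pos: [0.4353, 0.1043, 0.1817]
tool_rot: [0.576, 0.818, -0.0, 0.0]
force: [1.8, -1.5, -3.1]
finger_gap: 0.465
gripper_force: 21.2
t: 11.3
tcp_pos: [0.4352, 0.1043, 0.1756]
tool_rot: [0.576, 0.818, -0.0, -0.0]
force: [1.4, -1.6, -3.9]
finger_gap: 0.47
gripper_force: 21.2
[ 1.40547596 -1.6276215  -3.87849209] [-0.41942899 -0.1930433   0.02670336]
```

```bash
python3 -m inch '[{"dx":-0.02,"dy":0,"dz":0.3,"wx":0,"wy":0,"wz":0},{"dx":-0.02,"dy":0,"dz":0.3,"wx":0,"wy":0,"wz":0},{"dx":0,"dy":0,"dz":0.3,"wx":0,"wy":0,"wz":0},{"dx":0,"dy":0,"dz":0,"wx":0,"wy":0,"wz":0}]';  python3 -m inch '[{"dx":0,"dy":0,"dz":0.15,"wx":0,"wy":0,"wz":0},{"dx":0,"dy":0,"dz":0.15,"wx":0,"wy":0,"wz":0},{"dx":0,"dy":0,"dz":0,"wx":0,"wy":0,"wz":0}]'; python3 -c "
from station import sense;s=sense();print(s['force'],s['ft_torque'])"
```

```text
t: 11.8
tcp_pos: [0.435, 0.104, 0.1666]
tool_rot: [0.576, 0.818, -0.0, -0.0]
force: [0.2, -0.5, -3.1]
finger_gap: 0.471
gripper_force: 21.3
t: 12.18
tcp_pos: [0.4352, 0.1041, 0.1638]
tool_rot: [0.576, 0.818, -0.0, -0.0]
force: [0.1, -1.0, -2.8]
finger_gap: 0.47
gripper_force: 21.2
[ 0.09409262 -0.9639028  -2.83512762] [-0.03859672 -0.0590975   0.01560559]
```

Underside is now about 29 mm under the rim. From here I go down in small steps, feeling for the ejector.

```bash
for i in 1 2 3; do python3 -m inch '[{"dx":0,"dy":0,"dz":0.1,"wx":0,"wy":0,"wz":0},{"dx":0,"dy":0,"dz":0.1,"wx":0,"wy":0,"wz":0},{"dx":0,"dy":0,"dz":0,"wx":0,"wy":0,"wz":0}]' | egrep 'pos|^force|gap'; done
```

```text
tcp_pos: [0.4352, 0.104, 0.1618]
force: [0.9, -1.1, -2.5]
finger_gap: 0.467
tcp_pos: [0.4353, 0.104, 0.1598]
force: [0.6, -0.6, -3.2]
finger_gap: 0.47
tcp_pos: [0.4353, 0.104, 0.1578]
force: [-0.2, 0.0, -2.0]
finger_gap: 0.471
```

```bash
for i in 1 2; do python3 -m inch '[{"dx":0,"dy":0,"dz":0.1,"wx":0,"wy":0,"wz":0},{"dx":0,"dy":0,"dz":0.1,"wx":0,"wy":0,"wz":0},{"dx":0,"dy":0,"dz":0,"wx":0,"wy":0,"wz":0}]' | egrep 'pos|^force|gap'; done
```

```text
tcp_pos: [0.4353, 0.104, 0.1558]
force: [-0.4, -0.5, -2.8]
finger_gap: 0.471
tcp_pos: [0.4353, 0.104, 0.1538]
force: [0.2, 0.1, -2.7]
finger_gap: 0.467
```

```bash
for i in 1 2 3; do python3 -m inch '[{"dx":0,"dy":0,"dz":0.1,"wx":0,"wy":0,"wz":0},{"dx":0,"dy":0,"dz":0,"wx":0,"wy":0,"wz":0}]' | egrep 'pos|^force|gap'; done
```

```text
tcp_pos: [0.4353, 0.104, 0.1531]
force: [0.1, -0.3, 1.4]
finger_gap: 0.467
tcp_pos: [0.4353, 0.104, 0.152]
force: [0.2, -0.8, 1.6]
finger_gap: 0.467
tcp_pos: [0.4353, 0.104, 0.1509]
force: [-1.2, -0.6, 1.7]
finger_gap: 0.469
```

Ejector contact was at TCP z of about 0.1535, so the stop should be near 0.1475.

```bash
for i in 1 2; do python3 -m inch '[{"dx":0,"dy":0,"dz":0.1,"wx":0,"wy":0,"wz":0},{"dx":0,"dy":0,"dz":0,"wx":0,"wy":0,"wz":0}]' | egrep 'pos|^force'; done;  python3 -m inch '[{"dx":0,"dy":0,"dz":0.05,"wx":0,"wy":0,"wz":0},{"dx":0,"dy":0,"dz":0,"wx":0,"wy":0,"wz":0}]' | egrep 'pos|^force|gap'
```

```text
tcp_pos: [0.4353, 0.104, 0.1499]
force: [-0.9, 0.3, 2.4]
tcp_pos: [0.4353, 0.104, 0.1489]
force: [-0.7, -0.2, 2.3]
tcp_pos: [0.4353, 0.104, 0.1484]
force: [-0.7, -1.4, 3.2]
finger_gap: 0.469
```

```bash
python3 -m inch '[{"dx":0,"dy":0,"dz":0.05,"wx":0,"wy":0,"wz":0},{"dx":0,"dy":0,"dz":0,"wx":0,"wy":0,"wz":0}]' | egrep 'pos|^force|gap'
```

```text
tcp_pos: [0.4353, 0.104, 0.1479]
force: [-0.9, 0.7, 2.6]
finger_gap: 0.466
```

```bash
for i in 1 2; do python3 -m inch '[{"dx":0,"dy":0,"dz":0.04,"wx":0,"wy":0,"wz":0},{"dx":0,"dy":0,"dz":0,"wx":0,"wy":0,"wz":0}]' | egrep 'pos|^force|gap'; done
```

```text
tcp_pos: [0.4353, 0.104, 0.1476]
force: [-1.7, -0.7, 4.5]
finger_gap: 0.471
tcp_pos: [0.4353, 0.104, 0.1476]
force: [-1.5, -0.3, 8.4]
finger_gap: 0.469
```

Bottom found at TCP z 0.1476: the force rises without travel. I'll ease the tab out while keeping the pack held down, following it toward the front.

```bash
python3 -m inch '[{"dx":0,"dy":-0.06,"dz":0.02,"wx":0,"wy":0,"wz":0},{"dx":0,"dy":-0.06,"dz":0,"wx":0,"wy":0,"wz":0},{"dx":0,"dy":0,"dz":0,"wx":0,"wy":0,"wz":0}]' 0.505;  python3 -m inch '[{"dx":0,"dy":-0.06,"dz":0,"wx":0,"wy":0,"wz":0},{"dx":0,"dy":-0.05,"dz":0,"wx":0,"wy":0,"wz":0},{"dx":0,"dy":0,"dz":0,"wx":0,"wy":0,"wz":0}]' 0.53
```

```text
t: 16.68
tcp_pos: [0.4345, 0.1036, 0.1471]
tool_rot: [0.576, 0.818, 0.0, 0.0]
force: [-1.0, 1.3, 5.0]
finger_gap: 0.507
gripper_force: 7.4
t: 17.05
tcp_pos: [0.4336, 0.1032, 0.1469]
tool_rot: [0.576, 0.818, 0.0, 0.0]
force: [-0.4, 0.8, 3.4]
finger_gap: 0.533
gripper_force: 5.8
```

```bash
python3 -m inch '[{"dx":0,"dy":-0.05,"dz":0.04,"wx":0,"wy":0,"wz":0},{"dx":0,"dy":-0.03,"dz":0,"wx":0,"wy":0,"wz":0},{"dx":0,"dy":0,"dz":0,"wx":0,"wy":0,"wz":0}]' 0.55;  python3 -m inch '[{"dx":0,"dy":0,"dz":0,"wx":0,"wy":0,"wz":0},{"dx":0,"dy":0,"dz":0,"wx":0,"wy":0,"wz":0},{"dx":0,"dy":0,"dz":0,"wx":0,"wy":0,"wz":0}]' 0.68
python3 - <<'E'
from h import *
import pickle
s=sense(); p=eyes.camera_params("wrist"); im=eyes.snapshot("wrist"); pickle.dump((p,s),open("w6.pkl","wb"))
print(s['tcp_pos'],s['force'])
cv2.imwrite("pics/w6.png",cv2.resize(im[100:340,96:416],(800,600),interpolation=cv2.INTER_CUBIC)[:,:,::-1])
E
```

```text
t: 17.42
tcp_pos: [0.4326, 0.103, 0.1466]
tool_rot: [0.576, 0.818, 0.0, 0.0]
force: [1.0, 0.3, 3.7]
finger_gap: 0.552
gripper_force: 4.2
t: 17.8
tcp_pos: [0.4322, 0.1029, 0.1464]
tool_rot: [0.576, 0.818, -0.0, -0.0]
force: [0.1, -0.1, 0.3]
finger_gap: 0.683
gripper_force: 0.0
[0.43224245 0.10293983 0.1463617 ] [ 0.12697939 -0.12063208  0.30811638]
```

View pics/w6.png

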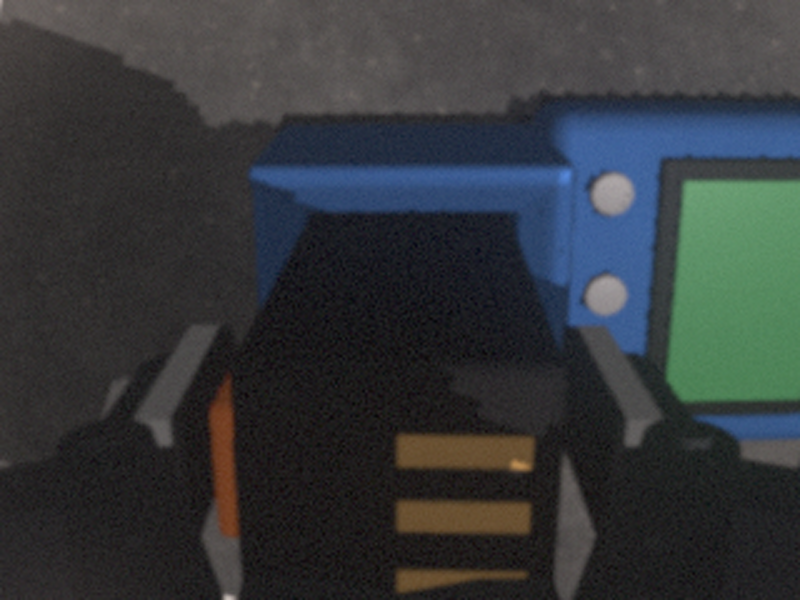

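The fingers are free and the tab is out (orange at (225,450)). I'll check the latch by retreating, then pressing lightly on the pack's top with closed fingers: a latched pack gives at most 1.5 mm.

```bash
python3 -m inch '[{"dx":0,"dy":0,"dz":-0.8,"wx":0,"wy":0,"wz":0},{"dx":0,"dy":0,"dz":-2,"wx":0,"wy":0,"wz":0},{"dx":0,"dy":0,"dz":-2.5,"wx":0,"wy":0,"wz":0},{"dx":0,"dy":0.3,"dz":-2.2,"wx":0,"wy":0,"wz":0},{"dx":0,"dy":0,"dz":0,"wx":0,"wy":0,"wz":0}]'|egrep 'pos|^force';  python3 -m inch '[{"dx":0,"dy":0,"dz":0,"wx":0,"wy":0,"wz":0},{"dx":0,"dy":0,"dz":0,"wx":0,"wy":0,"wz":0},{"dx":0,"dy":0,"dz":0,"wx":0,"wy":0,"wz":0},{"dx":0,"dy":0,"dz":0,"wx":0,"wy":0,"wz":0},{"dx":0,"dy":0,"dz":0,"wx":0,"wy":0,"wz":0}]' 0 20
python3 - <<'E'
from h import *
import pickle
print(sense()['tcp_pos'],manip.tips_ahead)
d={}
for n in("side","wrist","scene"):
    p=eyes.camera_params(n); im=eyes.snapshot(n); cv2.imwrite(f"pics/m_{n}.png",im[:,:,::-1]); d[n]=p
pickle.dump(d,open("m.pkl","wb"))
a=cv2.imread("pics/m_side.png")[130:230,230:330]; b=cv2.imread("pics/m_scene.png")[150:250,190:290]
cv2.imwrite("pics/m.png",np.hstack([cv2.resize(x,(400,400),interpolation=cv2.INTER_CUBIC) for x in(a,b)]))
E
```

```text
tcp_pos: [0.4363, 0.104, 0.2232]
force: [0.0, -0.7, -1.4]
t: 19.1
tcp_pos: [0.4352, 0.1039, 0.2213]
tool_rot: [0.576, 0.818, -0.0, -0.0]
force: [0.7, 0.2, 0.6]
finger_gap: -0.001
gripper_force: 0.0
[0.43518016 0.1039231  0.22129504] 0.0726
```

View pics/m.png

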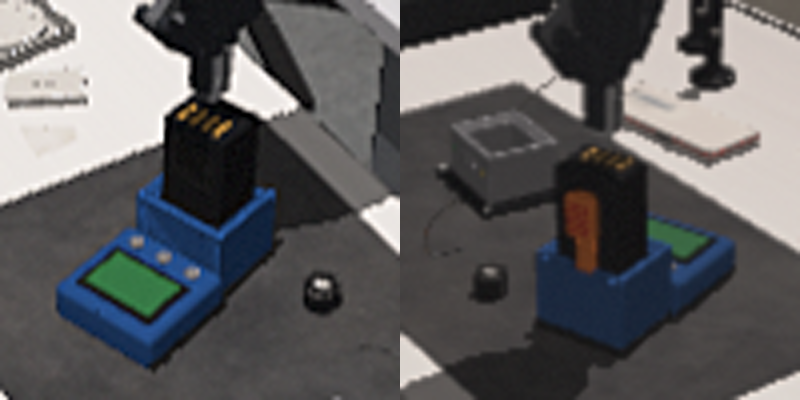

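Both views show the pack upright in the tester with its tab at the front. Next I touch its top gently.

```bash
python3 -m inch '[{"dx":0,"dy":0,"dz":0.7,"wx":0,"wy":0,"wz":0},{"dx":0,"dy":0,"dz":0.5,"wx":0,"wy":0,"wz":0},{"dx":0,"dy":0,"dz":0,"wx":0,"wy":0,"wz":0}]'|egrep 'pos|^force'; for i in 1 2 3 4; do python3 -m inch '[{"dx":0,"dy":0,"dz":0.1,"wx":0,"wy":0,"wz":0},{"dx":0,"dy":0,"dz":0.1,"wx":0,"wy":0,"wz":0},{"dx":0,"dy":0,"dz":0,"wx":0,"wy":0,"wz":0}]'|egrep 'pos|^force'; done
```

```text
tcp_pos: [0.4349, 0.1039, 0.2089]
force: [-0.4, 1.0, 0.3]
tcp_pos: [0.4352, 0.104, 0.2075]
force: [-0.3, 0.4, -0.5]
tcp_pos: [0.4352, 0.104, 0.2054]
force: [0.4, -0.1, -0.3]
tcp_pos: [0.4352, 0.1039, 0.2034]
force: [0.1, -0.4, -0.9]
tcp_pos: [0.4352, 0.104, 0.2014]
force: [-0.9, 0.3, 1.4]
```

```bash
for i in 1 2 3 4; do python3 -m inch '[{"dx":0,"dy":0,"dz":0.05,"wx":0,"wy":0,"wz":0},{"dx":0,"dy":0,"dz":0,"wx":0,"wy":0,"wz":0}]'|egrep 'pos|^force'; done
```

```text
tcp_pos: [0.4352, 0.104, 0.201]
force: [0.3, -0.3, -0.1]
tcp_pos: [0.4355, 0.104, 0.2007]
force: [1.0, 0.9, 2.3]
tcp_pos: [0.4355, 0.104, 0.2002]
force: [0.6, -0.3, 2.3]
tcp_pos: [0.4353, 0.1039, 0.1996]
force: [0.5, -0.5, 3.2]
```

```bash
for i in 1 2 3 4; do python3 -m inch '[{"dx":0,"dy":0,"dz":0.04,"wx":0,"wy":0,"wz":0},{"dx":0,"dy":0,"dz":0,"wx":0,"wy":0,"wz":0}]'|egrep 'pos|^force'; done
```

```text
tcp_pos: [0.4353, 0.104, 0.1991]
force: [0.9, 0.3, 2.6]
tcp_pos: [0.4356, 0.104, 0.1989]
force: [0.3, -0.3, 4.6]
tcp_pos: [0.436, 0.104, 0.1988]
force: [2.1, -0.1, 6.0]
tcp_pos: [0.4364, 0.1041, 0.1986]
force: [1.7, 1.2, 8.2]
```

```bash
for i in 1 2 3; do python3 -m inch '[{"dx":0,"dy":0,"dz":0.04,"wx":0,"wy":0,"wz":0},{"dx":0,"dy":0,"dz":0,"wx":0,"wy":0,"wz":0}]'|egrep 'pos|^force'; done
```

```text
tcp_pos: [0.4368, 0.1042, 0.1985]
force: [2.2, 2.3, 10.1]
tcp_pos: [0.4371, 0.1043, 0.1984]
force: [2.0, 3.0, 12.1]
tcp_pos: [0.4374, 0.1043, 0.1982]
force: [0.4, 2.9, 13.3]
```

```bash
for i in 1 2; do python3 -m inch '[{"dx":0,"dy":0,"dz":0.04,"wx":0,"wy":0,"wz":0},{"dx":0,"dy":0,"dz":0,"wx":0,"wy":0,"wz":0}]'|egrep 'pos|^force'; done
```

```text
tcp_pos: [0.4377, 0.1044, 0.1981]
force: [1.0, 3.3, 16.5]
tcp_pos: [0.4378, 0.1045, 0.1981]
force: [1.3, 3.7, 19.1]
```

It is rigid at 19 N, so it is on the stop and not on the hook's slope. I back off and watch how far the pack follows.

```bash
python3 -m inch '[{"dx":0,"dy":0,"dz":-0.2,"wx":0,"wy":0,"wz":0},{"dx":0,"dy":0,"dz":-0.15,"wx":0,"wy":0,"wz":0},{"dx":0,"dy":0,"dz":0,"wx":0,"wy":0,"wz":0}]'|egrep 'pos|^force'; for i in 1 2 3 4 5 6; do python3 -m inch '[{"dx":0,"dy":0,"dz":-0.05,"wx":0,"wy":0,"wz":0},{"dx":0,"dy":0,"dz":0,"wx":0,"wy":0,"wz":0}]'|egrep 'pos|^force'; done
```

```text
tcp_pos: [0.435, 0.1039, 0.1993]
force: [0.9, 0.6, 1.5]
tcp_pos: [0.4351, 0.1039, 0.1997]
force: [-0.3, 0.1, 3.0]
tcp_pos: [0.4352, 0.1039, 0.2004]
force: [0.9, -0.3, 2.6]
tcp_pos: [0.4347, 0.104, 0.2007]
force: [-0.0, 1.0, 0.2]
tcp_pos: [0.435, 0.1039, 0.2013]
force: [-0.3, 0.5, 0.9]
tcp_pos: [0.4352, 0.104, 0.2019]
force: [-0.1, -0.8, 0.8]
tcp_pos: [0.4352, 0.104, 0.2025]
force: [0.2, 0.2, -0.3]
```

The pack follows for 1.5 mm and then stays put, so it is latched under the lip. I'll retreat and hand in.

```bash
python3 -m inch '[{"dx":0,"dy":0,"dz":-1,"wx":0,"wy":0,"wz":0},{"dx":0,"dy":0,"dz":-2.5,"wx":0,"wy":0,"wz":0},{"dx":0,"dy":0,"dz":-2.5,"wx":0,"wy":0,"wz":0},{"dx":0,"dy":0,"dz":-1,"wx":0,"wy":0,"wz":0},{"dx":0,"dy":0,"dz":0,"wx":0,"wy":0,"wz":0},{"dx":0,"dy":0,"dz":0,"wx":0,"wy":0,"wz":0}]'; python3 -c "
from station import workorder; print(workorder.sign_off())"
```

```text
t: 27.0
tcp_pos: [0.4347, 0.1039, 0.2718]
tool_rot: [0.576, 0.818, -0.0, -0.001]
force: [-0.2, -0.5, -0.2]
finger_gap: -0.001
gripper_force: 0.0
the job is handed in; nothing more can be done
None
```

The pack is out of the charger and latched in the tester with its tab to the front; pressed, it moved only about 1.5 mm to the stop, and the job was handed in at 27 s with the arm clear. The highest readings were about 21 N on the tab and 19 N pushing down.

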